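# Slide the stray tea tins in with their like

## Robot

A 6-joint arm with a two-finger parallel gripper is mounted at the origin on the work surface. World frame = base frame: x ahead of the robot, y to its left, z up, the work surface at z = 0. Lengths are in m, angles in rad, forces in N, time in s.
With the tool pointing down it reaches from about 0.275 to 1 m from the base axis. Payload 8.4 kg.
Tool frame: the origin (TCP) lies between the finger pads; the fingertips stand ctrl.nose_length ahead of it and the grasp point (between the pads) lies 3 mm ahead of it (ctrl.nose_length is the distance from the TCP to the fingertips, in m); z points along the fingers, y is the line along which they close (so a half turn about z gives the same grasp; the last joint's range is limited). The gripper opens to 85 mm and grips with 20 to 120 N. Pads are 22 mm wide; open, the fingers measure 114 mm over their backs; the gripper's body (76 mm by 85 mm) begins 54 mm behind the grasp point. The pads swing forward as they close: fully open they stand 13 mm farther back than shut.
Start: joints at [1.121, 0.353, 1.633, -0, 1.155, -0.002], TCP at [0.271, 0.563, 0.219] pointing down, gripper open.
Joint ranges: [-2.63, 2.63], [-0.92, 2.1], [0.06, 2.66], [-1.3, 4.44], [0, 2.69], [-3.02, 3.02]. Speed limits (rad/s): [2.22, 2.22, 2.79, 3.14, 3.14, 3.14].

## Interface

Orientations are given as a unit quaternion [x, y, z, w].
In Python, from cell import ctrl, optics, job gives the robot as it stands. The module is installed in compiled form; this text tells all that it offers.
- The arm moves only by the tool step_arm, never from a script. Its arguments are lists of equal length, an entry for each row: "claw": the finger opening in m, from 0 to 0.0854; "dp": the shift along the tool's x, y, z in m, a list of three; "angular": the turn, a rotation vector about the tool's x, y, z in degrees, a list of three. In form: {"claw": [claw, ...], "dp": [[x, y, z], ...], "angular": [[wx, wy, wz], ...]}. A call has exactly 5 rows; each row shifts and turns the commanded pose from where the row before left it, along the tool's axes as they then stand; what a row does not reach is not made up. A row lasts 1/12 s, in which the tool goes at most 41.7 mm and 7.16 degrees, less where a joint would pass 70% of its speed; a pose out of reach is approached as far as the arm can. A call with a gripper value outside its range is refused whole. The fingers move at their own pace and stop on an object; the grip force is fixed at half the most. Time passes only in rows, so rows that do not move let the fingers close, or fill a call up. It gives the time, the measured TCP pose, the force, the opening and the grip force at its end, in the units of the state.
- ctrl.state(): the state, without advancing time (a new reading comes with each control period).
- optics.grab_frame(name): name is "side" or "top"; returns a dict with "image" (420x560x3 uint8, red, green, blue), "fx", "fy", "cx", "cy" (pixels), "dist_coeffs" ([k1, k2, p1, p2, k3] as OpenCV has them; the pictures are not rectified), "eye" and "attitude" of the camera in the world. Camera axes: x right, y up, looking along -z (the intrinsics and any distortion apply to the point x, -y, -z); pixel columns grow to the right and rows downward; lengths in m; the calibration is good to about 2 mm. A picture is of the moment at which its call begins. There is no depth.
- job.sign_off(): hands the job in; it is judged then, once.
Trained networks look in the newest picture that a camera, given by its name, has taken for a name from the list of things; names that differ only in an ending like _2 or _b are one class to them, and where a whole thing is asked for, a point or a joint stands for the part that bears it (a point fixed in the world has none). Each returns a list of dicts, best first, with "p" (0 to 1); they miss things now and then, are a little off and sometimes report something else, mostly with a low value. They report only what shows in the picture. A call takes as long as a camera call. They do not tell look-alikes from the thing itself.
- optics.outline_of(camera, target): "pixels" (420x560 bool, what is visible of it) and "box" ([left, top, width, height] in pixels, round what is visible of it).
- optics.mark_of(camera, target): "at" ([column, row] in pixels: a listed point, or the origin of a listed thing).
The state is a dict: "t": time; "joint_pos": joint angles; "qvel": joint speeds; "joint_efforts": joint torques, N m; "tool_pos": TCP position; "eef_rot": TCP orientation; "force": force on the tool from outside, world axes, zero at the start; "moment": the same for the moment, N m; "gripper_width": finger opening in m; "gripper_force": force on a finger pad.
Only numpy, scipy, OpenCV 4.12 (cv2) and the standard library are available. Lean on these libraries where they do the work, as an engineer would, in place of code of your own. Each camera call takes 0.05 s, during which the arm holds its last target. There are 200 camera calls.

## Task

Two steel tea tins, one round and one square, have been left out in the middle of the shelf. Slide each of them along the shelf, without lifting it or tipping it over, into the open-ended wooden tray that already holds a tin of the same shape, until it is fully inside. The two tins that are already in the trays stay in their trays, and the mug, the sugar canister and the tea strainer stay where they are.

Things in the scene. Friction and masses are not known exactly. Their poses are not given: they have to be found in the camera images.
- round_tin: the stray round stainless steel tea tin with a flat lid, standing upright: a cylinder 72 mm in diameter and 58 mm high, about 0.25 kg. Origin: centre of its underside, z up. Starts out in the middle of the shelf, between the trays
- square_tin: the stray square stainless steel tea tin with a flat lid, standing upright: 72 x 72 mm and 58 mm high, about 0.25 kg. Origin: centre of its underside, x and y square to its sides, z up. Starts out in the middle of the shelf, between the trays, at any yaw
- round_kept: a second, identical round stainless steel tea tin with a flat lid, standing upright: a cylinder 72 mm in diameter and 58 mm high, about 0.25 kg. Origin: centre of its underside, z up. Already stands near the back of one of the trays
- square_kept: a second, identical square stainless steel tea tin with a flat lid, standing upright: 72 x 72 mm and 58 mm high, about 0.25 kg. Origin: centre of its underside, x and y square to its sides, z up. Already stands near the back of the other tray
- tray_left: fixed three-sided wooden tray, left (y > 0), no floor: walls 45 mm high, 8 mm thick; the end facing the middle of the shelf is open. Inside 190 deep, 128 mm wide. Holds a tin near its back; which shape varies. Origin: on the shelf, on the tray's centre line; +x points from the open end (x = -0.100) to the back wall's inner face (x = +0.090); side walls' inner faces at y = +-0.064; z up
- tray_right: fixed three-sided wooden tray, right (y < 0), no floor: walls 45 mm high, 8 mm thick; the end facing the middle of the shelf is open. Inside 190 deep, 128 mm wide. Holds a tin near its back; which shape varies. Origin: on the shelf, on the tray's centre line; +x points from the open end (x = -0.100) to the back wall's inner face (x = +0.090); side walls' inner faces at y = +-0.064; z up
- mug: teal enamel mug, 80 mm in diameter and 88 mm high, on a fixed dark wooden coaster (100 mm across, 8 mm thick) at the far side of the shelf; bystander. Origin: centre of its underside
- canister: clear acrylic sugar canister with a white twist cap, 88 mm in diameter and 110 mm high, at the far side of the shelf; bystander. Origin: centre of its underside
- strainer: stainless steel tea strainer, bowl 72 mm across and 28 mm high with a thin handle reaching 123 mm from the bowl's centre along +y, at the far side of the shelf; bystander. Origin: under the bowl's centre
Not all that is in view belongs to the job. Leave any red look-alike of the square_tin alone. What is shaped like the round_kept but green is not meant.

How it is judged:
At the end, for the whole second after the job is handed in: Each stray tin stands in the tray that holds the tin of its shape, its centre at least 34 mm inside the open end and between the side walls; both kept tins are still inside their own trays; all four are upright (0.1 rad), on the shelf (8 mm) and at rest (20 mm/s) (((x of round_tin in the frame of tray_left between -0.066 and 0.095 m and y of round_tin in the frame of tray_left between -0.064 and 0.064 m and x of round_kept in the frame of tray_left between -0.066 and 0.095 m and y of round_kept in the frame of tray_left between -0.064 and 0.064 m and x of square_tin in the frame of tray_right between -0.066 and 0.095 m and y of square_tin in the frame of tray_right between -0.064 and 0.064 m and x of square_kept in the frame of tray_right between -0.066 and 0.095 m and y of square_kept in the frame of tray_right between -0.064 and 0.064 m) or (x of round_tin in the frame of tray_right between -0.066 and 0.095 m and y of round_tin in the frame of tray_right between -0.064 and 0.064 m and x of round_kept in the frame of tray_right between -0.066 and 0.095 m and y of round_kept in the frame of tray_right between -0.064 and 0.064 m and x of square_tin in the frame of tray_left between -0.066 and 0.095 m and y of square_tin in the frame of tray_left between -0.064 and 0.064 m and x of square_kept in the frame of tray_left between -0.066 and 0.095 m and y of square_kept in the frame of tray_left between -0.064 and 0.064 m)) and angle between each of round_tin, square_tin, round_kept, square_kept's own z axis and vertical below 0.1 rad and height (world z) of each of round_tin, square_tin, round_kept, square_kept below 0.008 m and linear speed of each of round_tin, square_tin, round_kept, square_kept below 0.02 m/s); the robot touches nothing.
It fails at once if a stray tin is lifted more than 20 mm off the shelf (height (world z) of any of round_tin, square_tin above 0.02 m).
It fails at once if a tin is tipped by more than 0.45 rad (angle between any of round_tin, square_tin, round_kept, square_kept's own z axis and vertical above 0.45 rad).
It fails at once if a tin that was already in a tray is moved more than 70 mm (distance of any of round_kept, square_kept from where it was at the start of the episode above 0.07 m).
It fails at once if the mug, the canister or the strainer is moved more than 20 mm (distance of any of mug, canister, strainer from where it was at the start of the episode above 0.02 m).
It also fails if it takes over 59 s, if anything falls off the work surface, if the arm or the gripper's body presses on something with over 40 N, if the wrist force passes 120 N, or if a joint passes its speed limit or range.

## Working session

There is one attempt and no reset: what is moved stays moved. The work goes in short steps, Python scripts to look and compute and a tool call to move; the robot and the scene stay as the last step left them, time stands still between calls to the robot, and variables do not carry over. Pictures are saved under pics/ and viewed, at most 10 in all, crops included, and the job is handed in when it is done.

Besides the shell and the picture viewer there is one more tool, called after "Call:" as name(argument=value, ...), one argument or row to a line, values as JSON. step_arm: Moves the arm, as the interface text tells. Its arguments: {"type":"object","properties":{"claw":{"type":"array","items":{"type":"number"}},"dp":{"type":"array","items":{"type":"array","items":{"type":"number"}}},"angular":{"type":"array","items":{"type":"array","items":{"type":"number"}}}},"required":["claw","dp","angular"]}

```bash
mkdir -p pics; cat > h.py <<'E'
import numpy as np, cv2
from scipy.spatial.transform import Rotation as R
from cell import ctrl, optics, job
def ray(f,px,z):
    K=np.array([[f["fx"],0,f["cx"]],[0,f["fy"],f["cy"]],[0,0,1]])
    u=cv2.undistortPoints(np.array(px,float).reshape(-1,1,2),K,np.array(f["dist_coeffs"],float)).reshape(-1,2)
    d=np.c_[u[:,0],-u[:,1],-np.ones(len(u))]
    d=R.from_quat(f["attitude"]).apply(d) if np.size(f["attitude"])==4 else d@np.array(f["attitude"]).T
    e=np.array(f["eye"]); return e+d*((z-e[2])/d[:,2])[:,None]
E
python3 - <<'E'
from h import *
s=ctrl.state(); print(s["tool_pos"],s["eef_rot"],ctrl.nose_length,s["gripper_width"])
for c in("top","side"):
    f=optics.grab_frame(c); cv2.imwrite(f"pics/{c}0.png",f["image"][...,::-1]); print(c,f["eye"],f["attitude"])
    for n in("round_tin","square_tin","round_kept","square_kept","tray_left","tray_right","mug","canister","strainer"):
        for m in optics.mark_of(c,n): print(c,n,round(m["p"],2),np.round(m["at"]),ray(f,[m["at"]],0)[0].round(3))
E
```

```text
[0.27039758 0.56294784 0.21837418] [ 2.22044740e-01  9.75036243e-01 -6.56528903e-04 -1.63697091e-04] 0.022 0.08544722548994231
top [0.48237116 0.03959451 1.09646381] [-0.03774044  0.02949171  0.70751907 -0.70506926]
top round_tin 0.96 [305. 249.] [ 0.478 -0.002  0.   ]
top square_tin 0.9 [318. 189.] [ 0.639 -0.04   0.   ]
top square_tin 0.62 [359. 277.] [ 0.402 -0.148  0.   ]
top round_kept 0.71 [183. 235.] [0.515 0.329 0.   ]
top round_kept 0.67 [135. 239.] [0.506 0.462 0.   ]
top square_kept 0.84 [431. 217.] [ 0.562 -0.348  0.   ]
top tray_left 0.62 [434. 220.] [ 0.555 -0.354  0.   ]
top mug 0.87 [215. 152.] [0.744 0.244 0.   ]
top canister 0.87 [396. 151.] [ 0.746 -0.257  0.   ]
top strainer 0.56 [329. 134.] [ 0.792 -0.073  0.   ]
side [ 0.2830162  -0.64013129  0.91555253] [ 0.34637658 -0.07685801 -0.21167401  0.91066471]
side round_tin 0.68 [238. 260.] [ 0.478 -0.006  0.   ]
side square_tin 0.81 [312. 247.] [ 0.636 -0.046  0.   ]
side square_tin 0.78 [227. 325.] [ 0.394 -0.144  0.   ]
side round_kept 0.81 [203. 159.] [0.519 0.329 0.   ]
side round_kept 0.7 [182. 132.] [ 0.504  0.456 -0.   ]
side round_kept 0.18 [308. 245.] [ 0.633 -0.038  0.   ]
side square_kept 0.9 [352. 380.] [ 0.559 -0.352  0.   ]
side tray_left 0.57 [406. 298.] [ 0.749 -0.249 -0.   ]
side tray_left 0.17 [202. 161.] [0.514 0.324 0.   ]
side mug 0.82 [296. 156.] [0.739 0.23  0.   ]
side mug 0.66 [351. 380.] [ 0.557 -0.351  0.   ]
side strainer 0.62 [377. 230.] [ 0.794 -0.07   0.   ]
```

View pics/top0.png

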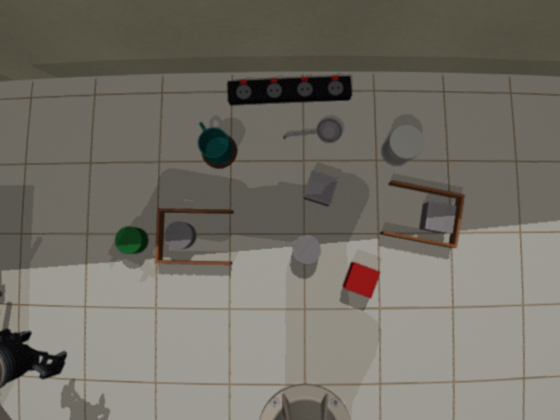

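View pics/side0.png

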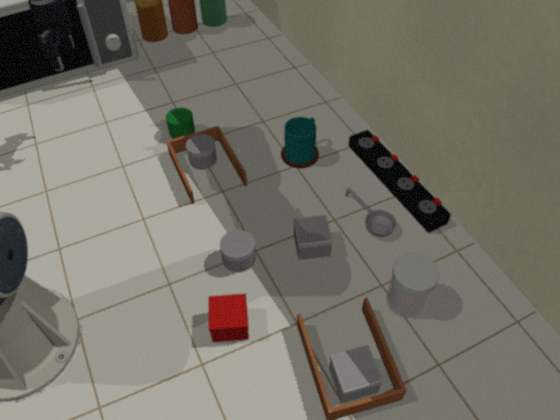

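Top view: the left tray at (160-232, 211-263) holds the round tin. The right tray at (383-462, 184-245) holds the square tin. The strays are round at (306,250) and square at (320,188). The red box at (361,280) and the green tin at (131,240) are decoys. Next I'll fit poses to the masks.

```bash
cat >> h.py <<'E'
from scipy.optimize import minimize
def proj(f,P):
    K=np.array([[f["fx"],0,f["cx"]],[0,f["fy"],f["cy"]],[0,0,1]],float)
    q=R.from_quat(f["attitude"]).inv().apply(np.asarray(P)-np.array(f["eye"]))*[1,-1,-1]
    return cv2.projectPoints(q,np.zeros(3),np.zeros(3),K,np.array(f["dist_coeffs"],float))[0].reshape(-1,2)
def box(x0,x1,y0,y1,h): return np.array([[x,y,z] for x in(x0,x1) for y in(y0,y1) for z in(0,h)])
a=np.linspace(0,2*np.pi,40); CYL=np.array([[.036*np.cos(t),.036*np.sin(t),z] for t in a for z in(0,.058)])
SQ=box(-.036,.036,-.036,.036,.058)
TRAY=[box(-.1,.098,.064,.072,.045),box(-.1,.098,-.072,-.064,.045),box(.09,.098,-.072,.072,.045)]
def rend(f,parts,p):
    m=np.zeros((420*2,560*2),np.uint8); c,s=np.cos(p[2]),np.sin(p[2])
    for P in parts:
        W=np.c_[p[0]+c*P[:,0]-s*P[:,1],p[1]+s*P[:,0]+c*P[:,1],P[:,2]]
        cv2.fillConvexPoly(m,cv2.convexHull(np.round((proj(f,W)*2+.5)*16).astype(np.int32)),1,shift=4)
    return cv2.resize(m.astype(np.float32),(560,420),interpolation=cv2.INTER_AREA)
def fit(views,parts,p0,sc=(.01,.01,.15)):
    def cost(d):
        c=0
        for f,m in views:
            r=rend(f,parts,np.array(p0)+d*np.array(sc)); c+=1-np.minimum(r,m).sum()/np.maximum(r,m).sum()
        return c/len(views)
    b=None
    for y in (-2,-1,0,1,2):
        o=minimize(cost,[0,0,y],method="Nelder-Mead",options=dict(initial_simplex=[[0,0,y],[1,0,y],[0,1,y],[.3,.3,y+1]],xatol=.01,fatol=1e-4))
        if b is None or o.fun<b.fun:b=o
    return np.array(p0)+b.x*sc,b.fun
def masks(name,p):
    out=[]
    for c in("top","side"):
        f=optics.grab_frame(c); u=proj(f,[[p[0],p[1],.03]])[0]
        L=[o for o in optics.outline_of(c,name) if np.hypot(*(np.array(o["box"][:2])+np.array(o["box"][2:])/2-u))<15]
        if L: out.append((f,L[0]["pixels"].astype(np.float32)))
        else: print("miss",c,name)
    return out
E
python3 - <<'E'
from h import *
for n,P,p in(("round_tin",CYL,(.478,-.004,0)),("square_tin",SQ,(.638,-.043,-.3)),("round_kept",CYL,(.517,.329,0)),("square_kept",SQ,(.56,-.35,-.1)),("square_tin",SQ,(.398,-.146,-.3))):
    v=masks(n,p)
    if v:
        for k in range(len(v)): q,c=fit(v[k:k+1],[P],p); print(n,q.round(4),round(c,3))
        q,c=fit(v,[P],p); print(n,"both",q.round(4),round(c,3))
V=[]
for c in("top","side"):
    f=optics.grab_frame(c);h=cv2.cvtColor(f["image"],cv2.COLOR_RGB2HSV)
    m=((h[...,0]>4)&(h[...,0]<16)&(h[...,1]>110)).astype(np.float32); V.append((f,m))
for n,p in(("L",(.515,.29,1.57)),("R",(.57,-.32,-1.67))):
    for k in(0,1):
        f,m=V[k]; r=rend(f,[np.vstack(TRAY)],p); w=cv2.dilate(r,np.ones((15,15)))>0
        q,c=fit([(f,m*w)],TRAY,p); print(n,q.round(4),round(c,3))
E
```

```text
round_tin [ 0.4777 -0.0051  0.0254] 0.043
round_tin [ 0.4783 -0.0045  0.2082] 0.036
round_tin both [ 0.478  -0.0047  0.0454] 0.042
square_tin [ 0.6374 -0.0424 -0.3023] 0.04
square_tin [ 0.6358 -0.043  -0.4406] 0.101
square_tin both [ 0.6378 -0.0425 -0.3296] 0.083
round_kept [ 0.5143  0.3271 -0.1367] 0.063
round_kept [0.5168 0.3273 0.3366] 0.03
round_kept both [0.5163 0.3276 0.1637] 0.056
square_kept [ 0.5585 -0.3523 -0.1722] 0.064
square_kept [ 0.5605 -0.3517 -0.1805] 0.027
square_kept both [ 0.5597 -0.352  -0.1707] 0.054
square_tin [ 0.3977 -0.1455 -0.3844] 0.049
square_tin [ 0.4    -0.1448 -0.3773] 0.045
square_tin both [ 0.3991 -0.1454 -0.3619] 0.059
L [0.5124 0.2914 1.5401] 0.355
L [0.5139 0.2945 1.5222] 0.415
R [ 0.5684 -0.3161 -1.759 ] 0.363
R [ 0.5697 -0.3154 -1.7872] 0.227
```

Call:
step_arm(
  claw=[0.0854, 0.0854, 0.0854, 0.0854, 0.0854],
  dp=[
    [0, 0, 0],
    [0, 0, 0],
    [0, 0, 0],
    [0, 0, 0],
    [0, 0, 0],
  ],
  angular=[
    [0, 0, -4.7],
    [0, 0, -4.7],
    [0, 0, -4.7],
    [0, 0, -4.7],
    [0, 0, -4.7],
  ],
)

```text
t: 2.52
tool_pos: [0.2706, 0.5634, 0.2191]
eef_rot: [0.017, 1.0, -0.0, -0.0]
force: [0.9, -0.1, 0.1]
gripper_width: 0.0854
gripper_force: 0.0
```

```bash
cat > d.py <<'E'
import sys
from h import *
def d(*t):
    s=ctrl.state(); r=R.from_quat(s["eef_rot"]); y=r.apply([0,1,0])
    v=r.inv().apply(np.array(t)-s["tool_pos"])
    print("pos",np.round(s["tool_pos"],4),"yaw",np.degrees(np.arctan2(y[1],y[0])).round(2),"tilt",r.apply([0,0,1]).round(3),"w",round(s["gripper_width"],4),"F",np.round(s["force"],1),"t",s["t"],"dp",v.round(4),"/5",(v/5).round(4))
if __name__=="__main__": d(*map(float,sys.argv[1:]))
E
python3 d.py .478 -.005 .218
```

```text
pos [0.2706 0.5634 0.2191] yaw 88.08 tilt [-0. -0. -1.] w 0.0854 F [ 0.9 -0.1  0.1] t 2.5167 dp [-0.2264 -0.5611  0.0011] /5 [-0.0453 -0.1122  0.0002]
```

Call:
step_arm(
  claw=[0.0854, 0.0854, 0.0854, 0.0854, 0.0854],
  dp=[
    [-0.015, -0.037, 0],
    [-0.015, -0.037, 0],
    [-0.015, -0.037, 0],
    [-0.015, -0.037, 0],
    [-0.015, -0.037, 0],
  ],
  angular=[
    [0, 0, 0],
    [0, 0, 0],
    [0, 0, 0],
    [0, 0, 0],
    [0, 0, 0],
  ],
)

```text
t: 2.93
tool_pos: [0.3387, 0.374, 0.2191]
eef_rot: [0.018, 1.0, 0.0, 0.0]
force: [0.6, 0.1, -0.4]
gripper_width: 0.0854
gripper_force: 0.0
```

Call:
step_arm(
  claw=[0.0854, 0.0854, 0.0854, 0.0854, 0.0854],
  dp=[
    [-0.015, -0.037, 0],
    [-0.015, -0.037, 0],
    [-0.015, -0.037, 0],
    [-0.015, -0.037, 0],
    [-0.015, -0.037, 0],
  ],
  angular=[
    [0, 0, 0],
    [0, 0, 0],
    [0, 0, 0],
    [0, 0, 0],
    [0, 0, 0],
  ],
)

```text
t: 3.35
tool_pos: [0.4069, 0.1863, 0.2194]
eef_rot: [0.019, 1.0, 0.0, 0.0]
force: [-0.1, 0.4, 0.4]
gripper_width: 0.0852
gripper_force: 0.0
```

Call:
step_arm(
  claw=[0.0854, 0.0854, 0.0854, 0.0854, 0.0854],
  dp=[
    [-0.015, -0.037, 0],
    [-0.015, -0.037, 0],
    [-0.015, -0.037, 0],
    [-0.015, -0.037, 0],
    [-0.01, -0.02, 0],
  ],
  angular=[
    [0, 0, 0],
    [0, 0, 0],
    [0, 0, 0],
    [0, 0, 0],
    [0, 0, 0],
  ],
)

```text
t: 3.77
tool_pos: [0.4711, 0.0141, 0.2195]
eef_rot: [0.02, 1.0, -0.0, 0.001]
force: [0.1, 1.6, 0.2]
gripper_width: 0.0854
gripper_force: 0.0
```

```bash
python3 d.py .478 -.005 .1
```

```text
pos [0.4711 0.0141 0.2195] yaw 87.76 tilt [ 0.001 -0.001 -1.   ] w 0.0854 F [0.1 1.6 0.2] t 3.7667 dp [-0.0075 -0.0187  0.1195] /5 [-0.0015 -0.0037  0.0239]
```

Call:
step_arm(
  claw=[0.0854, 0.0854, 0.0854, 0.0854, 0.0854],
  dp=[
    [-0.003, -0.008, 0.04],
    [-0.003, -0.008, 0.04],
    [-0.001, -0.002, 0.035],
    [0, 0, 0],
    [0, 0, 0],
  ],
  angular=[
    [0, 0, 0],
    [0, 0, 0],
    [0, 0, 0],
    [0, 0, 0],
    [0, 0, 0],
  ],
)

```text
t: 4.18
tool_pos: [0.4752, -0.0009, 0.1033]
eef_rot: [0.019, 1.0, -0.0, -0.002]
force: [0.1, 0.2, 0.7]
gripper_width: 0.0856
gripper_force: 0.0
```

```bash
python3 d.py .478 -.005 .045
```

```text
pos [ 0.4752 -0.0009  0.1033] yaw 87.81 tilt [-0.004  0.    -1.   ] w 0.0856 F [0.1 0.2 0.7] t 4.1833 dp [-0.0031 -0.004   0.0583] /5 [-0.0006 -0.0008  0.0117]
```

Call:
step_arm(
  claw=[0.0854, 0.0854, 0.0854, 0.0854, 0.0854],
  dp=[
    [-0.003, -0.004, 0],
    [0, 0, 0.015],
    [0, 0, 0.015],
    [0, 0, 0.015],
    [0, 0, 0.013],
  ],
  angular=[
    [0, 0, 0],
    [0, 0, 0],
    [0, 0, 0],
    [0, 0, 0],
    [0, 0, 0],
  ],
)

```text
t: 4.6
tool_pos: [0.4819, -0.0047, 0.0482]
eef_rot: [0.018, 1.0, -0.0, 0.002]
force: [0.4, -0.4, 0.2]
gripper_width: 0.0853
gripper_force: 0.0
```

Call:
step_arm(
  claw=[0.065, 0.065, 0.065, 0.065, 0.065],
  dp=[
    [0, 0, 0],
    [0, 0, 0],
    [0, 0, 0],
    [0, 0, 0],
    [0, 0, 0],
  ],
  angular=[
    [0, 0, 0],
    [0, 0, 0],
    [0, 0, 0],
    [0, 0, 0],
    [0, 0, 0],
  ],
)

```text
t: 5.02
tool_pos: [0.4803, -0.0049, 0.0473]
eef_rot: [0.019, 1.0, 0.0, 0.001]
force: [-0.6, -0.3, 0.3]
gripper_width: 0.065
gripper_force: 0.0
```

```bash
python3 d.py .511 .238 .045
```

```text
pos [ 0.4803 -0.0049  0.0473] yaw 87.85 tilt [ 0.002 -0.    -1.   ] w 0.065 F [-0.6 -0.3  0.3] t 5.0167 dp [-0.0215  0.2438  0.0024] /5 [-0.0043  0.0488  0.0005]
```

```bash
python3 - <<'E'
from h import *
f=optics.grab_frame("side"); cv2.imwrite("pics/s1.png",cv2.resize(f["image"][170:350,140:380,::-1],None,fx=3,fy=3))
E
```

```text
(no output)
```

View pics/s1.png

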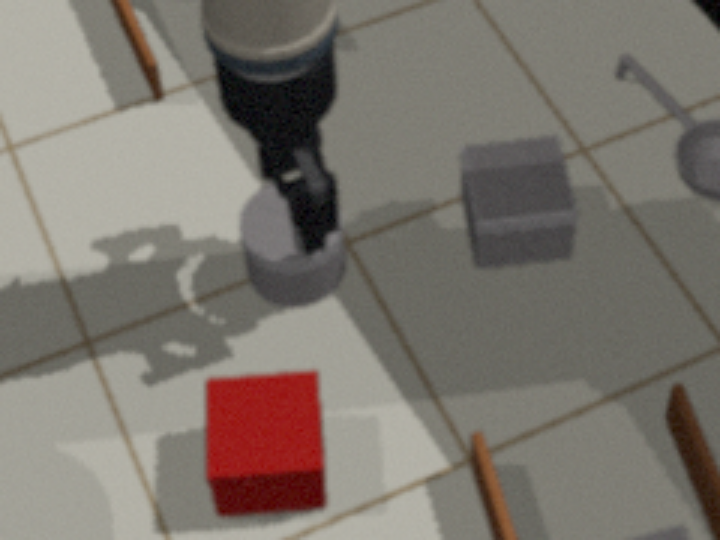

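```bash
python3 - <<'E'
from h import *
s=ctrl.state();r=R.from_quat(s["eef_rot"]);p=np.array(s["tool_pos"])
print(p,s["force"],s["joint_pos"],s["gripper_force"])
for c in("top","side"):
    f=optics.grab_frame(c)
    for m in optics.mark_of(c,"round_tin"): print(c,round(m["p"],2),np.round(m["at"]),ray(f,[m["at"]],0)[0].round(3))
    im=f["image"].copy(); im=cv2.resize(im,None,fx=4,fy=4,interpolation=cv2.INTER_CUBIC)
    for off,col in(([0,.0325,.012],(255,0,0)),([0,-.0325,.012],(0,255,0)),([0,0,-.05],(0,0,255)),([0,0,0],(255,255,0))):
        u=proj(f,[p+r.apply(off)])[0]; cv2.circle(im,tuple(int(k) for k in u*4),4,col,-1)
    u=proj(f,[[.478,-.0047,.03]])[0].astype(int)*4
    cv2.imwrite(f"pics/{c}2.png",im[u[1]-220:u[1]+180,u[0]-200:u[0]+200,::-1])
a,b=[cv2.imread(f"pics/{c}2.png") for c in("top","side")]
cv2.imwrite("pics/both2.png",np.hstack([a,b]))
E
```

```text
[ 0.48008922 -0.00485268  0.04701559] [ 0.83064865  0.5177662  -0.68645082] [-1.32221234e-02  3.81346096e-01  2.07363479e+00 -2.06563570e-05
  6.84981774e-01 -1.54646818e+00] 0.0
top 0.49 [432. 218.] [ 0.559 -0.35   0.   ]
side 0.94 [238. 259.] [ 0.478 -0.005  0.   ]
```

View pics/both2.png

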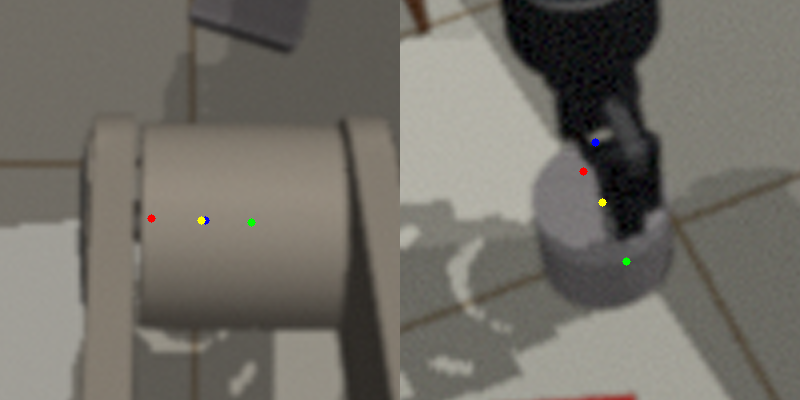

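The tips look roughly 20 mm higher than I computed, and the fingers closed just above the tin (tip at about (627,235) in the right panel). I'll open them and go lower.

Call:
step_arm(
  claw=[0.0854, 0.0854, 0.0854, 0.0854, 0.0854],
  dp=[
    [0.002, 0, 0],
    [0, 0, 0],
    [0, 0, 0],
    [0, 0, 0.008],
    [0, 0, 0.008],
  ],
  angular=[
    [0, 0, 0],
    [0, 0, 0],
    [0, 0, 0],
    [0, 0, 0],
    [0, 0, 0],
  ],
)

```text
t: 5.68
tool_pos: [0.4778, -0.0048, 0.0298]
eef_rot: [0.019, 1.0, 0.0, 0.001]
force: [-1.2, 0.3, 0.6]
gripper_width: 0.0855
gripper_force: 0.0
```

Call:
step_arm(
  claw=[0.065, 0.065, 0.065, 0.065, 0.065],
  dp=[
    [0, 0, 0],
    [0, 0, 0],
    [0, 0, 0],
    [0, 0, 0],
    [0, 0, 0],
  ],
  angular=[
    [0, 0, 0],
    [0, 0, 0],
    [0, 0, 0],
    [0, 0, 0],
    [0, 0, 0],
  ],
)

```text
t: 6.1
tool_pos: [0.4772, -0.0048, 0.0298]
eef_rot: [0.019, 1.0, -0.0, -0.0]
force: [0.1, -0.3, -4.3]
gripper_width: 0.0691
gripper_force: 68.4
```

```bash
python3 d.py .511 .238 .045; python3 - <<'E'
from h import *
f=optics.grab_frame("side"); cv2.imwrite("pics/s3.png",cv2.resize(f["image"][130:310,140:380,::-1],None,fx=3,fy=3))
E
```

```text
pos [ 0.4772 -0.0048  0.0298] yaw 87.85 tilt [-0.  0. -1.] w 0.0691 F [ 0.1 -0.3 -4.3] t 6.1 dp [-0.0247  0.2439 -0.0152] /5 [-0.0049  0.0488 -0.003 ]
```

View pics/s3.png

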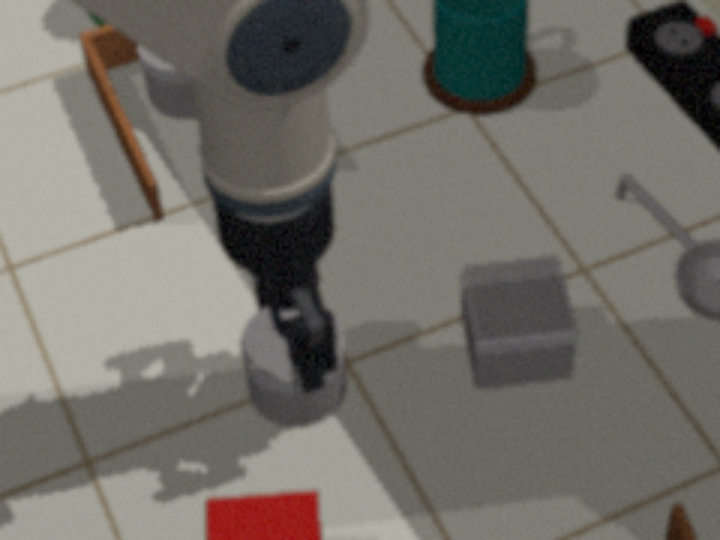

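The near finger now overlaps the tin's side at (312,380) and the grip force is 68 N, so the tin is held. I'll drag it a little and check.

Call:
step_arm(
  claw=[0.065, 0.065, 0.065, 0.065, 0.065],
  dp=[
    [-0.001, 0.01, 0],
    [-0.0015, 0.015, 0],
    [-0.0015, 0.015, 0],
    [-0.0015, 0.015, 0],
    [-0.0015, 0.015, 0],
  ],
  angular=[
    [0, 0, 0],
    [0, 0, 0],
    [0, 0, 0],
    [0, 0, 0],
    [0, 0, 0],
  ],
)

```text
t: 6.57
tool_pos: [0.4872, 0.0661, 0.03]
eef_rot: [0.019, 1.0, 0.0, 0.0]
force: [-0.0, 0.4, -3.7]
gripper_width: 0.0692
gripper_force: 68.7
```

```bash
python3 d.py .511 .238 .03; python3 - <<'E'
from h import *
f=optics.grab_frame("side")
for m in optics.mark_of("side","round_tin"): print(round(m["p"],2),np.round(m["at"]),ray(f,[m["at"]],0)[0].round(3))
E
```

```text
pos [0.4872 0.0661 0.03  ] yaw 87.83 tilt [ 0.  0. -1.] w 0.0692 F [-0.   0.4 -3.7] t 6.5667 dp [-1.720e-02  1.727e-01  1.000e-04] /5 [-0.0034  0.0345  0.    ]
0.61 [232. 234.] [ 0.493  0.066 -0.   ]
```

Call:
step_arm(
  claw=[0.065, 0.065, 0.065, 0.065, 0.065],
  dp=[
    [-0.0015, 0.015, 0.001],
    [-0.0015, 0.015, 0],
    [-0.002, 0.02, 0],
    [-0.002, 0.02, 0],
    [-0.002, 0.02, 0],
  ],
  angular=[
    [0, 0, 0],
    [0, 0, 0],
    [0, 0, 0],
    [0, 0, 0],
    [0, 0, 0],
  ],
)

```text
t: 7.08
tool_pos: [0.4998, 0.1546, 0.0296]
eef_rot: [0.019, 1.0, -0.0, 0.0]
force: [-1.0, -4.2, 4.2]
gripper_width: 0.0692
gripper_force: 69.8
```

```bash
python3 d.py .511 .238 .03; python3 - <<'E'
from h import *
f=optics.grab_frame("top"); cv2.imwrite("pics/t4.png",cv2.resize(f["image"][170:310,120:330,::-1],None,fx=3,fy=3))
g=optics.grab_frame("side"); cv2.imwrite("pics/s4.png",cv2.resize(g["image"][90:300,150:330,::-1],None,fx=2,fy=2))
for c,f in(("top",f),("side",g)):
  for n in("round_tin","round_kept"):
    for m in optics.mark_of(c,n): print(c,n,round(m["p"],2),np.round(m["at"]),ray(f,[m["at"]],0)[0].round(3))
E
```

```text
pos [0.4998 0.1546 0.0296] yaw 87.85 tilt [ 0.001 -0.001 -1.   ] w 0.0692 F [-1.  -4.2  4.2] t 7.0833 dp [-0.0081  0.0837 -0.0004] /5 [-0.0016  0.0167 -0.0001]
top round_kept 0.83 [137. 242.] [0.498 0.455 0.   ]
top round_kept 0.56 [183. 236.] [0.514 0.327 0.   ]
side round_tin 0.63 [224. 208.] [0.505 0.148 0.   ]
side round_kept 0.85 [182. 130.] [0.505 0.464 0.   ]
side round_kept 0.74 [204. 160.] [0.519 0.323 0.   ]
```

View pics/s4.png

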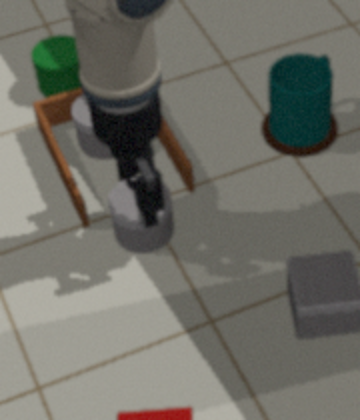

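The tin, at (143,212) in this crop, stands upright between the wall ends and moves with the gripper.

Call:
step_arm(
  claw=[0.065, 0.065, 0.065, 0.065, 0.065],
  dp=[
    [-0.0015, 0.015, 0],
    [-0.0015, 0.015, 0],
    [-0.0015, 0.015, 0],
    [-0.0015, 0.015, 0],
    [-0.0015, 0.012, 0],
  ],
  angular=[
    [0, 0, 0],
    [0, 0, 0],
    [0, 0, 0],
    [0, 0, 0],
    [0, 0, 0],
  ],
)

```text
t: 7.8
tool_pos: [0.5094, 0.2243, 0.0296]
eef_rot: [0.019, 1.0, -0.001, -0.0]
force: [-1.5, -8.8, 13.1]
gripper_width: 0.0689
gripper_force: 70.7
```

Call:
step_arm(
  claw=[0.065, 0.065, 0.065, 0.065, 0.065],
  dp=[
    [0, 0.006, 0],
    [0, 0.004, 0],
    [0, 0, 0],
    [0, 0, 0],
    [0, 0, 0],
  ],
  angular=[
    [0, 0, 0],
    [0, 0, 0],
    [0, 0, 0],
    [0, 0, 0],
    [0, 0, 0],
  ],
)

```text
t: 8.22
tool_pos: [0.5102, 0.2348, 0.0296]
eef_rot: [0.019, 1.0, -0.0, 0.0]
force: [-0.9, 0.9, 8.7]
gripper_width: 0.0691
gripper_force: 70.3
```

```bash
python3 d.py .511 .238 .03; python3 - <<'E'
from h import *
f=optics.grab_frame("side")
for n in("round_tin","round_kept"):
    for m in optics.mark_of("side",n): print(n,round(m["p"],2),np.round(m["at"]),ray(f,[m["at"]],0)[0].round(3))
E
```

```text
pos [0.5102 0.2348 0.0296] yaw 87.81 tilt [ 0.    -0.001 -1.   ] w 0.0691 F [-0.9  0.9  8.7] t 8.2167 dp [-0.0007  0.0033 -0.0004] /5 [-0.0001  0.0007 -0.0001]
round_tin 0.62 [215. 186.] [0.51  0.223 0.   ]
round_kept 0.61 [204. 159.] [0.52  0.329 0.   ]
round_kept 0.56 [185. 133.] [0.509 0.449 0.   ]
```

Call:
step_arm(
  claw=[0.065, 0.065, 0.065, 0.0854, 0.0854],
  dp=[
    [0, 0.005, 0],
    [0, 0.003, 0],
    [0, 0, 0],
    [0, 0, 0],
    [0, 0, 0],
  ],
  angular=[
    [0, 0, 0],
    [0, 0, 0],
    [0, 0, 0],
    [0, 0, 0],
    [0, 0, 0],
  ],
)

```text
t: 8.78
tool_pos: [0.5098, 0.2426, 0.0288]
eef_rot: [0.019, 1.0, -0.0, -0.001]
force: [-1.3, 0.1, -0.5]
gripper_width: 0.0854
gripper_force: 0.0
```

Call:
step_arm(
  claw=[0.0854, 0.0854, 0.0854, 0.0854, 0.0854],
  dp=[
    [0, 0, 0],
    [0, 0, -0.01],
    [0, 0, -0.03],
    [0, 0, -0.04],
    [0, 0, -0.04],
  ],
  angular=[
    [0, 0, 0],
    [0, 0, 0],
    [0, 0, 0],
    [0, 0, 0],
    [0, 0, 0],
  ],
)

```text
t: 9.2
tool_pos: [0.5093, 0.2436, 0.1502]
eef_rot: [0.019, 1.0, -0.001, -0.001]
force: [1.5, 0.4, -0.1]
gripper_width: 0.0855
gripper_force: 0.0
```

```bash
python3 d.py .6375 -.0425 .15
```

```text
pos [0.5093 0.2436 0.1502] yaw 87.84 tilt [-0.002 -0.001 -1.   ] w 0.0855 F [ 1.5  0.4 -0.1] t 9.2 dp [-1.389e-01 -2.811e-01  2.000e-04] /5 [-0.0278 -0.0562  0.    ]
```

Call:
step_arm(
  claw=[0.0854, 0.0854, 0.0854, 0.0854, 0.0854],
  dp=[
    [0, 0, 0],
    [0, 0, 0],
    [0, 0, 0],
    [0, 0, 0],
    [0, 0, 0],
  ],
  angular=[
    [0, 0, 3.1],
    [0, 0, 3.1],
    [0, 0, 3.1],
    [0, 0, 3.1],
    [0, 0, 3.1],
  ],
)

```text
t: 9.62
tool_pos: [0.5102, 0.2441, 0.1499]
eef_rot: [0.155, 0.988, 0.0, 0.0]
force: [0.2, -0.5, 0.3]
gripper_width: 0.0858
gripper_force: 0.0
```

```bash
python3 d.py .6375 -.0425 .15;  python3 - <<'E'
from h import *
for n,P,p in(("round_tin",CYL,(.51,.243,0)),("round_kept",CYL,(.517,.329,0)),("square_tin",SQ,(.638,-.043,-.3))):
    v=masks(n,p)
    for k in v: q,c=fit([k],[P],p); print(n,q.round(4),round(c,3))
E
```

```text
pos [0.5102 0.2441 0.1499] yaw 72.19 tilt [ 0.  0. -1.] w 0.0858 F [ 0.2 -0.5  0.3] t 9.6167 dp [-2.088e-01 -2.339e-01 -1.000e-04] /5 [-0.0418 -0.0468 -0.    ]
round_tin [0.5114 0.2417 0.0355] 0.631
round_tin [ 0.5132  0.2423 -0.2613] 0.046
miss top round_kept
round_kept [ 0.5172  0.3341 -0.1288] 0.341
square_tin [ 0.6373 -0.0422 -0.3036] 0.075
square_tin [ 0.6386 -0.0412 -0.3226] 0.048
```

Call:
step_arm(
  claw=[0.0854, 0.0854, 0.0854, 0.0854, 0.0854],
  dp=[
    [-0.021, -0.0235, 0],
    [-0.021, -0.0235, 0],
    [-0.021, -0.0235, 0],
    [-0.021, -0.0235, 0],
    [-0.021, -0.0235, 0],
  ],
  angular=[
    [0, 0, 0],
    [0, 0, 0],
    [0, 0, 0],
    [0, 0, 0],
    [0, 0, 0],
  ],
)

```text
t: 10.63
tool_pos: [0.5751, 0.099, 0.1491]
eef_rot: [0.153, 0.988, 0.0, 0.0]
force: [1.5, 0.5, 0.8]
gripper_width: 0.0852
gripper_force: 0.0
```

Call:
step_arm(
  claw=[0.0854, 0.0854, 0.0854, 0.0854, 0.0854],
  dp=[
    [-0.021, -0.0235, 0],
    [-0.021, -0.0235, 0],
    [-0.021, -0.0235, 0],
    [-0.021, -0.0235, 0.02],
    [-0.021, -0.0225, 0.02],
  ],
  angular=[
    [0, 0, 0],
    [0, 0, 0],
    [0, 0, 0],
    [0, 0, 0],
    [0, 0, 0],
  ],
)

```text
t: 11.05
tool_pos: [0.641, -0.0443, 0.1099]
eef_rot: [0.153, 0.988, 0.0, 0.002]
force: [0.4, 0.6, -0.7]
gripper_width: 0.085
gripper_force: 0.0
```

Call:
step_arm(
  claw=[0.0854, 0.0854, 0.0854, 0.0854, 0.0854],
  dp=[
    [0, 0, 0.02],
    [0, 0, 0],
    [0, 0, 0],
    [0, 0, 0],
    [0, 0, 0],
  ],
  angular=[
    [0, 0, 0],
    [0, 0, 0],
    [0, 0, 0],
    [0, 0, 0],
    [0, 0, 0],
  ],
)

```text
t: 11.47
tool_pos: [0.64, -0.0416, 0.0906]
eef_rot: [0.153, 0.988, 0.0, 0.001]
force: [-0.8, 0.3, 0.5]
gripper_width: 0.0852
gripper_force: 0.0
```

```bash
python3 d.py .6378 -.042 .03
```

```text
pos [ 0.64   -0.0416  0.0906] yaw 72.41 tilt [ 0.002 -0.    -1.   ] w 0.0852 F [-0.8  0.3  0.5] t 11.4667 dp [ 0.0021 -0.001   0.0605] /5 [ 0.0004 -0.0002  0.0121]
```

Call:
step_arm(
  claw=[0.0854, 0.0854, 0.0854, 0.0854, 0.0854],
  dp=[
    [0.002, -0.001, 0.012],
    [0, 0, 0.012],
    [0, 0, 0.012],
    [0, 0, 0.012],
    [0, 0, 0.012],
  ],
  angular=[
    [0, 0, 0],
    [0, 0, 0],
    [0, 0, 0],
    [0, 0, 0],
    [0, 0, 0],
  ],
)

```text
t: 11.88
tool_pos: [0.6367, -0.0427, 0.0274]
eef_rot: [0.153, 0.988, -0.0, -0.0]
force: [0.0, 0.3, -0.1]
gripper_width: 0.0857
gripper_force: 0.0
```

Call:
step_arm(
  claw=[0.065, 0.065, 0.065, 0.065, 0.065],
  dp=[
    [0, 0, 0],
    [0, 0, 0],
    [0, 0, 0],
    [0, 0, 0],
    [0, 0, 0],
  ],
  angular=[
    [0, 0, 0],
    [0, 0, 0],
    [0, 0, 0],
    [0, 0, 0],
    [0, 0, 0],
  ],
)

```text
t: 12.3
tool_pos: [0.6373, -0.0429, 0.0292]
eef_rot: [0.153, 0.988, -0.0, 0.0]
force: [0.9, -0.2, -3.0]
gripper_width: 0.0703
gripper_force: 70.8
```

```bash
python3 d.py .58 -.262 .03
```

```text
pos [ 0.6373 -0.0429  0.0292] yaw 72.34 tilt [ 0. -0. -1.] w 0.0703 F [ 0.9 -0.2 -3. ] t 12.3 dp [-0.0119 -0.2261 -0.0008] /5 [-0.0024 -0.0452 -0.0002]
```

Call:
step_arm(
  claw=[0.065, 0.065, 0.065, 0.065, 0.065],
  dp=[
    [0, 0, 0.0005],
    [0, 0, 0],
    [0, 0, 0],
    [0, 0, 0],
    [0, 0, 0],
  ],
  angular=[
    [0, 0, -1.6],
    [0, 0, -1.6],
    [0, 0, -1.6],
    [0, 0, -1.5],
    [0, 0, 0],
  ],
)

```text
t: 12.72
tool_pos: [0.6373, -0.0429, 0.0288]
eef_rot: [0.098, 0.995, -0.0, 0.0]
force: [-0.1, -0.0, -2.4]
gripper_width: 0.0705
gripper_force: 70.9
```

```bash
python3 d.py .5795 -.264 .029
```

```text
pos [ 0.6373 -0.0429  0.0288] yaw 78.71 tilt [ 0. -0. -1.] w 0.0705 F [-0.1 -0.  -2.4] t 12.7167 dp [ 1.340e-02 -2.281e-01 -2.000e-04] /5 [ 0.0027 -0.0456 -0.    ]
```

Call:
step_arm(
  claw=[0.065, 0.065, 0.065, 0.065, 0.065],
  dp=[
    [0.001, -0.01, 0],
    [0.002, -0.016, 0],
    [0.002, -0.016, 0],
    [0.002, -0.016, 0],
    [0.002, -0.016, 0],
  ],
  angular=[
    [0, 0, 0],
    [0, 0, 0],
    [0, 0, 0],
    [0, 0, 0],
    [0, 0, 0],
  ],
)

```text
t: 13.13
tool_pos: [0.6128, -0.1157, 0.0286]
eef_rot: [0.099, 0.995, -0.0, -0.0]
force: [0.2, 0.6, -2.6]
gripper_width: 0.0698
gripper_force: 70.9
```

Call:
step_arm(
  claw=[0.065, 0.065, 0.065, 0.065, 0.065],
  dp=[
    [0.001, -0.016, 0],
    [0.001, -0.016, 0],
    [0.001, -0.016, 0],
    [0.001, -0.016, 0],
    [0, -0.014, 0],
  ],
  angular=[
    [0, 0, 0],
    [0, 0, 0],
    [0, 0, 0],
    [0, 0, 0],
    [0, 0, 0],
  ],
)

```text
t: 13.55
tool_pos: [0.5932, -0.1916, 0.0286]
eef_rot: [0.1, 0.995, -0.0, -0.0]
force: [1.1, -0.4, -1.8]
gripper_width: 0.0704
gripper_force: 70.9
```

```bash
python3 d.py .5795 -.264 .029;  python3 - <<'E'
from h import *
f=optics.grab_frame("top"); cv2.imwrite("pics/t5.png",cv2.resize(f["image"][150:290,300:500,::-1],None,fx=2,fy=2))
g=optics.grab_frame("side"); cv2.imwrite("pics/s5.png",cv2.resize(g["image"][220:420,220:420,::-1],None,fx=2,fy=2))
a,b=cv2.imread("pics/t5.png"),cv2.imread("pics/s5.png"); o=np.zeros((400,800,3),np.uint8); o[:280,:400]=a;o[:,400:]=b; cv2.imwrite("pics/b5.png",o)
E
```

```text
pos [ 0.5932 -0.1916  0.0286] yaw 78.56 tilt [-0. -0. -1.] w 0.0704 F [ 1.1 -0.4 -1.8] t 13.55 dp [-0.0009 -0.0737 -0.0004] /5 [-0.0002 -0.0147 -0.0001]
```

View pics/b5.png

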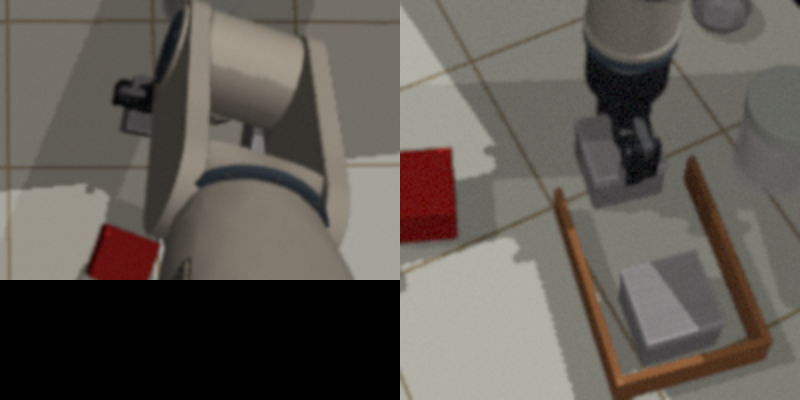

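The square tin is at the tray mouth at (620,160) in the right panel. It is centred between the wall ends at (560,195) and (692,162), and squared to the tray.

Call:
step_arm(
  claw=[0.065, 0.065, 0.065, 0.065, 0.065],
  dp=[
    [0, -0.015, 0],
    [0, -0.015, 0],
    [0, -0.015, 0],
    [0, -0.013, 0],
    [0, -0.01, 0],
  ],
  angular=[
    [0, 0, 0],
    [0, 0, 0],
    [0, 0, 0],
    [0, 0, 0],
    [0, 0, 0],
  ],
)

```text
t: 14.07
tool_pos: [0.5807, -0.2578, 0.0286]
eef_rot: [0.099, 0.995, -0.0, 0.0]
force: [0.3, -0.1, -2.2]
gripper_width: 0.0702
gripper_force: 70.9
```

Call:
step_arm(
  claw=[0.065, 0.065, 0.065, 0.0854, 0.0854],
  dp=[
    [0, -0.004, 0.0],
    [0, 0, 0],
    [0, 0, 0],
    [0, 0, 0],
    [0, 0, 0],
  ],
  angular=[
    [0, 0, 0],
    [0, 0, 0],
    [0, 0, 0],
    [0, 0, 0],
    [0, 0, 0],
  ],
)

```text
t: 14.48
tool_pos: [0.5807, -0.2594, 0.0288]
eef_rot: [0.099, 0.995, -0.0, 0.0]
force: [0.5, -0.9, 0.4]
gripper_width: 0.0855
gripper_force: 0.0
```

Call:
step_arm(
  claw=[0.0854, 0.0854, 0.0854, 0.0854, 0.0854],
  dp=[
    [0, 0, 0],
    [0, 0, -0.01],
    [0, 0, -0.03],
    [0, 0, -0.04],
    [0, 0, -0.04],
  ],
  angular=[
    [0, 0, 0],
    [0, 0, 0],
    [0, 0, 0],
    [0, 0, 0],
    [0, 0, 0],
  ],
)

```text
t: 14.9
tool_pos: [0.5797, -0.2593, 0.15]
eef_rot: [0.099, 0.995, 0.0, -0.001]
force: [1.1, -0.6, -0.3]
gripper_width: 0.0851
gripper_force: 0.0
```

Call:
step_arm(
  claw=[0.0854, 0.0854, 0.0854, 0.0854, 0.0854],
  dp=[
    [0, 0.03, -0.03],
    [0, 0.04, 0],
    [0, 0.04, 0],
    [0, 0.04, 0],
    [0, 0.04, 0],
  ],
  angular=[
    [0, 0, 0],
    [0, 0, 0],
    [0, 0, 0],
    [0, 0, 0],
    [0, 0, 0],
  ],
)

```text
t: 15.32
tool_pos: [0.6179, -0.0723, 0.1796]
eef_rot: [0.099, 0.995, 0.0, 0.001]
force: [1.3, 1.0, 0.1]
gripper_width: 0.0855
gripper_force: 0.0
```

```bash
python3 d.py .5795 -.264 .029;  python3 - <<'E'
from h import *
g=optics.grab_frame("side"); cv2.imwrite("pics/s6.png",g["image"][...,::-1])
for n,P,p in(("round_tin",CYL,(.513,.242,0)),("square_tin",SQ,(.58,-.265,-.2)),("square_kept",SQ,(.56,-.352,-.2)),("round_kept",CYL,(.517,.33,0))):
    v=masks(n,p)
    for k in v: q,c=fit([k],[P],p); print(n,q.round(4),round(c,3))
E
```

```text
pos [ 0.6179 -0.0723  0.1796] yaw 78.63 tilt [ 0.002 -0.    -1.   ] w 0.0855 F [1.3 1.  0.1] t 15.3167 dp [ 1.000e-04 -1.955e-01  1.506e-01] /5 [ 0.     -0.0391  0.0301]
miss top round_tin
round_tin [0.5139 0.2419 0.0589] 0.041
miss top square_tin
square_tin [ 0.5831 -0.2593 -0.248 ] 0.068
square_kept [ 0.5584 -0.3546 -0.1726] 0.36
square_kept [ 0.5599 -0.352  -0.1902] 0.043
round_kept [ 0.5148  0.3311 -0.1045] 0.046
round_kept [0.5173 0.3375 0.3069] 0.289
```

View pics/s6.png

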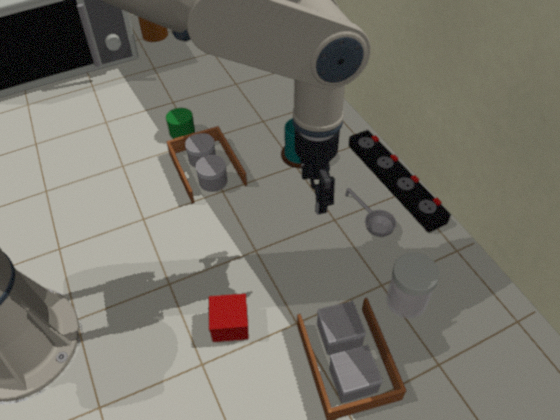

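Both tins are inside their trays: round at (211,172) and square at (340,325). By my estimate the square one has only about 8 mm of margin, so I'll nudge it further in from behind with closed fingers.

Call:
step_arm(
  claw=[0.0, 0.0, 0.0, 0.0, 0.0],
  dp=[
    [0, -0.025, 0],
    [0, -0.025, 0],
    [0, -0.025, 0.01],
    [0, -0.025, 0.01],
    [0, -0.011, 0.01],
  ],
  angular=[
    [0, 0, 0],
    [0, 0, 0],
    [0, 0, 0],
    [0, 0, 0],
    [0, 0, 0],
  ],
)

```text
t: 16.58
tool_pos: [0.5953, -0.1855, 0.1479]
eef_rot: [0.099, 0.995, -0.0, 0.0]
force: [-0.6, -0.2, -0.2]
gripper_width: 0.0259
gripper_force: 0.0
```

Call:
step_arm(
  claw=[0.0, 0.0, 0.0, 0.0, 0.0],
  dp=[
    [0, 0, 0.02],
    [0, 0, 0.02],
    [0, 0, 0.02],
    [0, 0, 0.02],
    [0, 0, 0.018],
  ],
  angular=[
    [0, 0, 0],
    [0, 0, 0],
    [0, 0, 0],
    [0, 0, 0],
    [0, 0, 0],
  ],
)

```text
t: 17.0
tool_pos: [0.5955, -0.1826, 0.0486]
eef_rot: [0.099, 0.995, 0.0, -0.0]
force: [-0.4, -0.3, -0.1]
gripper_width: -0.0001
gripper_force: 0.0
```

```bash
python3 d.py .589 -.217 .05
```

```text
pos [ 0.5955 -0.1826  0.0486] yaw 78.63 tilt [-0.001  0.    -1.   ] w -0.0001 F [-0.4 -0.3 -0.1] t 17.0 dp [-0.0004 -0.035  -0.0014] /5 [-0.0001 -0.007  -0.0003]
```

Call:
step_arm(
  claw=[0.0, 0.0, 0.0, 0.0, 0.0],
  dp=[
    [0, -0.01, 0],
    [0, -0.008, 0],
    [0, -0.006, 0],
    [0, -0.006, 0],
    [0, -0.006, 0],
  ],
  angular=[
    [0, 0, 0],
    [0, 0, 0],
    [0, 0, 0],
    [0, 0, 0],
    [0, 0, 0],
  ],
)

```text
t: 17.42
tool_pos: [0.5894, -0.2195, 0.0514]
eef_rot: [0.099, 0.995, -0.0, 0.001]
force: [-0.6, 0.1, 0.7]
gripper_width: -0.0002
gripper_force: 0.0
```

Call:
step_arm(
  claw=[0.0, 0.0, 0.0, 0.0, 0.0],
  dp=[
    [0, 0, 0],
    [0, 0.02, 0],
    [0, 0.02, 0],
    [0, 0.02, -0.04],
    [0, 0.0, -0.04],
  ],
  angular=[
    [0, 0, 0],
    [0, 0, 0],
    [0, 0, 0],
    [0, 0, 0],
    [0, 0, 0],
  ],
)

```text
t: 17.83
tool_pos: [0.5986, -0.1576, 0.126]
eef_rot: [0.098, 0.995, 0.001, -0.003]
force: [0.2, 0.2, 0.2]
gripper_width: -0.0001
gripper_force: 0.0
```

Call:
step_arm(
  claw=[0.0, 0.0, 0.0, 0.0, 0.0],
  dp=[
    [0, 0.03, -0.03],
    [0, 0.03, 0],
    [0, 0.03, 0],
    [0, 0.01, 0],
    [0, 0, 0],
  ],
  angular=[
    [0, 0, 0],
    [0, 0, 0],
    [0, 0, 0],
    [0, 0, 0],
    [0, 0, 0],
  ],
)

```text
t: 18.25
tool_pos: [0.6203, -0.0611, 0.1574]
eef_rot: [0.098, 0.995, 0.0, 0.0]
force: [-0.2, -0.1, -0.6]
gripper_width: 0.0001
gripper_force: 0.0
```

```bash
python3 d.py .5795 -.264 .029;  python3 - <<'E'
from h import *
g=optics.grab_frame("side"); cv2.imwrite("pics/s7.png",g["image"][...,::-1])
for n,P,p in(("round_tin",CYL,(.513,.242,0)),("square_tin",SQ,(.58,-.268,-.2)),("square_kept",SQ,(.56,-.352,-.2))):
    v=masks(n,p)
    for k in v: q,c=fit([k],[P],p); print(n,q.round(4),round(c,3))
E
```

```text
pos [ 0.6203 -0.0611  0.1574] yaw 78.8 tilt [ 0.001  0.    -1.   ] w 0.0001 F [-0.2 -0.1 -0.6] t 18.25 dp [ 0.0007 -0.207   0.1283] /5 [ 0.0001 -0.0414  0.0257]
round_tin [ 0.5102  0.2438 -0.133 ] 0.056
round_tin [0.5133 0.2427 0.2095] 0.064
miss top square_tin
square_tin [ 0.5833 -0.259  -0.213 ] 0.055
square_kept [ 0.5579 -0.3533 -0.1855] 0.046
square_kept [ 0.5603 -0.3525 -0.2092] 0.067
```

View pics/s7.png

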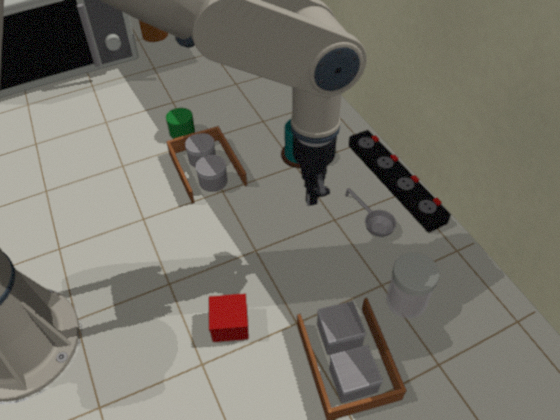

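The square tin has not moved; the fingers stopped short. I'll repeat the nudge a bit lower and further in.

Call:
step_arm(
  claw=[0.0, 0.0, 0.0, 0.0, 0.0],
  dp=[
    [0, -0.03, 0],
    [0, -0.03, 0],
    [0, -0.03, 0],
    [0, -0.03, 0],
    [0, -0.015, 0.02],
  ],
  angular=[
    [0, 0, 0],
    [0, 0, 0],
    [0, 0, 0],
    [0, 0, 0],
    [0, 0, 0],
  ],
)

```text
t: 19.32
tool_pos: [0.5951, -0.1993, 0.1401]
eef_rot: [0.099, 0.995, -0.001, 0.003]
force: [1.0, -0.2, 0.5]
gripper_width: 0.0002
gripper_force: 0.0
```

Call:
step_arm(
  claw=[0.0, 0.0, 0.0, 0.0, 0.0],
  dp=[
    [0, 0, 0.02],
    [0, 0, 0.02],
    [0, 0, 0.02],
    [0, 0, 0.02],
    [0, 0, 0.017],
  ],
  angular=[
    [0, 0, 0],
    [0, 0, 0],
    [0, 0, 0],
    [0, 0, 0],
    [0, 0, 0],
  ],
)

```text
t: 19.73
tool_pos: [0.5929, -0.1956, 0.0385]
eef_rot: [0.099, 0.995, 0.0, -0.0]
force: [-0.1, -0.4, -0.1]
gripper_width: 0.0002
gripper_force: 0.0
```

Call:
step_arm(
  claw=[0.0, 0.0, 0.0, 0.0, 0.0],
  dp=[
    [0, -0.008, 0],
    [0, -0.008, 0],
    [0, -0.007, 0],
    [0, -0.007, 0],
    [0, -0.006, 0],
  ],
  angular=[
    [0, 0, 0],
    [0, 0, 0],
    [0, 0, 0],
    [0, 0, 0],
    [0, 0, 0],
  ],
)

```text
t: 20.15
tool_pos: [0.5867, -0.2323, 0.0411]
eef_rot: [0.099, 0.995, -0.0, 0.001]
force: [0.5, 2.0, 0.4]
gripper_width: -0.0004
gripper_force: 0.7
```

```bash
python3 d.py .5848 -.2374 .04; python3 - <<'E'
from h import *
v=masks("square_tin",(.58,-.265,-.2))
for k in v: q,c=fit([k],[SQ],(.58,-.265,-.2)); print(q.round(4),round(c,3))
E
```

```text
pos [ 0.5867 -0.2323  0.0411] yaw 78.61 tilt [ 0.002 -0.001 -1.   ] w -0.0004 F [0.5 2.  0.4] t 20.15 dp [ 0.0009 -0.0054  0.0011] /5 [ 0.0002 -0.0011  0.0002]
[ 0.568  -0.2063  0.4557] 0.921
[ 0.5801 -0.2734 -0.193 ] 0.233
```

Call:
step_arm(
  claw=[0.0, 0.0, 0.0, 0.0, 0.0],
  dp=[
    [0, -0.004, 0],
    [0, 0, 0],
    [0, 0.02, 0],
    [0, 0.02, 0],
    [0, 0.02, -0.03],
  ],
  angular=[
    [0, 0, 0],
    [0, 0, 0],
    [0, 0, 0],
    [0, 0, 0],
    [0, 0, 0],
  ],
)

```text
t: 20.77
tool_pos: [0.5936, -0.1745, 0.0652]
eef_rot: [0.099, 0.995, 0.001, -0.004]
force: [-0.1, 0.8, -0.8]
gripper_width: -0.0001
gripper_force: 0.0
```

Call:
step_arm(
  claw=[0.0, 0.0, 0.0, 0.0, 0.0],
  dp=[
    [0, 0, -0.04],
    [0, 0.0, -0.04],
    [0, 0.03, -0.02],
    [0, 0.03, 0],
    [0, 0.03, 0],
  ],
  angular=[
    [0, 0, 0],
    [0, 0, 0],
    [0, 0, 0],
    [0, 0, 0],
    [0, 0, 0],
  ],
)

```text
t: 21.18
tool_pos: [0.6162, -0.0872, 0.1722]
eef_rot: [0.099, 0.995, -0.0, 0.002]
force: [0.1, 0.0, -0.5]
gripper_width: -0.0002
gripper_force: 0.0
```

Call:
step_arm(
  claw=[0.0, 0.0, 0.0, 0.0, 0.0],
  dp=[
    [0, 0.02, 0],
    [0, 0, 0],
    [0, 0, 0],
    [0, 0, 0],
    [0, 0, 0],
  ],
  angular=[
    [0, 0, 0],
    [0, 0, 0],
    [0, 0, 0],
    [0, 0, 0],
    [0, 0, 0],
  ],
)

```text
t: 21.6
tool_pos: [0.6186, -0.0691, 0.1696]
eef_rot: [0.099, 0.995, -0.0, -0.0]
force: [0.1, -0.7, 0.5]
gripper_width: 0.0001
gripper_force: 0.0
```

```bash
python3 - <<'E'
from h import *
s=ctrl.state(); print(s["tool_pos"],s["force"])
T=dict(round=(.513,.293,1.53),square=(.569,-.3158,-1.77))
for n,P,p in(("round_tin",CYL,(.513,.242,0)),("round_kept",CYL,(.517,.33,0)),("square_tin",SQ,(.58,-.27,-.2)),("square_kept",SQ,(.56,-.352,-.2))):
    t=T[n.split("_")[0]]
    for k in masks(n,p):
        q,c=fit([k],[P],p); d=q[:2]-t[:2]; print(n,q.round(4),round(c,3),"tray",round(d@[np.cos(t[2]),np.sin(t[2])],4),round(d@[-np.sin(t[2]),np.cos(t[2])],4))
E
```

```text
[ 0.61860811 -0.06912385  0.16963476] [ 0.07113793 -0.65574423  0.4963773 ]
round_tin [0.5105 0.2426 0.1808] 0.05 tray -0.0504 0.0004
round_tin [0.5136 0.2419 0.4197] 0.039 tray -0.051 -0.0026
round_kept [ 0.5168  0.3303 -0.2448] 0.129 tray 0.0374 -0.0023
round_kept [0.5164 0.3328 0.3395] 0.233 tray 0.0399 -0.0018
miss top square_tin
square_tin [ 0.5793 -0.2749 -0.1998] 0.207 tray -0.0421 0.002
square_kept [ 0.5577 -0.3567 -0.1506] 0.153 tray 0.0423 -0.003
square_kept [ 0.5603 -0.3521 -0.1791] 0.052 tray 0.0372 -0.0013
```

```bash
python3 -c "
from cell import job; print(job.sign_off())"
```

```text
the job is handed in; nothing more can be done
None
```

I slid the round tin into the left tray and the square tin into the right tray, each upright and about 15 mm or more past the required depth by my camera estimates, and handed the job in; no verdict was returned.

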